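# Stand the radius template in the wheel lathe and run it up to the wheel

### The arm

A 7-joint arm with a two-finger parallel gripper is mounted at the origin on the work surface. World frame = base frame: x ahead of the robot, y to its left, z up, the work surface at z = 0. Lengths are in m, angles in rad, forces in N, time in s.
With the tool pointing down it reaches from about 0.375 to 0.925 m from the base axis. Payload 3.1 kg.
Tool frame: the origin (TCP) lies at the very end of the fingers, on their centre line; the grasp point (between the pads) lies 19 mm behind it; z points along the fingers, y is the line along which they close (so a half turn about z gives the same grasp; the last joint's range is limited). The gripper opens to 85 mm and grips with 20 to 120 N. Pads are 22 mm wide; open, the fingers measure 114 mm over their backs; the gripper's body (76 mm by 85 mm) begins 54 mm behind the grasp point. The pads swing forward as they close: fully open they stand 13 mm farther back than shut.
Start: joints at [-1.394, 0.383, 0.044, 1.598, -0.018, 1.161, -0.05], TCP at [0.176, 0.626, 0.231] pointing down, gripper open.
Joint ranges: [-2.61, 2.61], [-0.41, 2.15], [-1.48, 1.57], [0, 2.5], [-1.57, 4.71], [0.05, 1.97], [-2.85, 2.85]. Speed limits (rad/s): [2.79, 2.79, 3.14, 3.14, 3.14, 3.14, 3.14].

### API

Orientations are given as [roll, pitch, yaw] about the fixed x, y, z axes, in that order (R = Rz(yaw) Ry(pitch) Rx(roll)).
In Python, from cell import ctrl gives the robot as it stands.
- The arm moves only by the tool move_arm, never from a script. Its argument "moves" is text: rows parted by semicolons, each of 5 numbers parted by spaces: the shift along the tool's x, y, z in units of 0.4 m (1.0 is 0.4 m), then the turn about the tool's z in units of 30 degrees (1.0 is 30 degrees), then the opening, from -1 (shut) to 1 (fully open). In form: dx dy dz twist hand; .... A call has exactly 5 rows; each row is the pose to reach, as a shift and turn from the pose commanded when the call began, along the tool's axes at that moment; what a row does not reach only later rows make up. A row lasts 1/8 s, in which the tool goes at most 62.5 mm and 10.7 degrees, less where a joint would pass 70% of its speed; a pose out of reach is approached as far as the arm can. A call with a number of a shift or a turn outside -1 to 1 is refused whole. A call with a gripper value outside its range is refused whole. The fingers move at their own pace and stop on an object; "force" is the grip in N (left out, the last holds). Time passes only in rows, so rows that repeat a pose let the fingers close, or fill a call up. It gives the time, the measured TCP pose, the force, the opening and the grip force at its end, in the units of the state.
- ctrl.sense(): the state, without advancing time (a new reading comes with each control period).
- ctrl.get_image(name): name is "side" or "top" or "wrist"; returns (picture, depth): 400x640x3 uint8, red, green, blue; 400x640 float32, m along the optical axis (not along the pixel's ray), 0 where there is no reading.
- ctrl.camera_params(name): a dict with "intrinsics" (3x3 intrinsics, pixels), "world_from_camera" (4x4, takes a point from camera to world coordinates); the wrist camera has in their place "hand_eye" (4x4, takes a point from camera to tool coordinates, whose origin is the TCP and whose axes are the flange's). Camera axes: x right, y down, z forward; pixel columns grow to the right and rows downward; lengths in m; the calibration is good to about 2 mm. A picture is of the moment at which its call begins: read the wrist's pose just before it. camera_params takes no time and is no camera call.
- ctrl.job_done(): hands the job in; it is judged then, once.
The state is a dict: "time_s": time; "joint_pos": joint angles; "joint_vel": joint speeds; "effort": joint torques, N m; "position": TCP position; "tool_rot": TCP orientation; "force": force on the tool from outside, world axes, zero at the start; "wrist_torque": the same for the moment, N m; "gripper_width": opening from 0.0 (shut) to 1.0 (fully open); "grasp_force": force on a finger pad.
Only numpy, scipy, OpenCV 4.12 (cv2) and the standard library are available. Lean on these libraries where they do the work, as an engineer would, in place of code of your own. Each camera call takes 0.05 s, during which the arm holds its last target. There are 200 camera calls.

### The job

Take the brass C-shaped radius template from the wooden rack and stand it upright, fully home, in the slot of the lathe's retracted carriage with its open mouth facing the white wheel, and let go of it. Then push the carriage by its red ball handle right up to its stop so that the template's mouth surrounds the wheel. Set the template down without slamming it, and leave the dark template, calliper, truck hanger and shavings bin where they are.

Things in the scene. Friction and masses are not known exactly. Their poses are not given: they have to be found in the camera images.
- template: Brass C-shaped plate, 60 mm (x) x 8 mm thick (y) x 110 mm tall (z), 0.28 kg; origin: centre of its underside. Round mouth of 30 mm radius in its +x edge, centred at x 35, z 55 mm; solid at x -30 to +5 mm over the full height and over all 60 mm above z 85 and below z 25 mm. Starts upright, 17 mm deep in either rack slot; grip its upper part across the thickness.
- template_mouth (a point): Centre of the round mouth of the brass template, 35 mm along its x and 55 mm above its underside.
- dark_template: Dark steel template, a bystander in the other rack slot, 70 mm beside the brass one: same outer size 60 x 8 x 110 mm, smaller mouth (24 mm radius); origin at the centre of its underside.
- rack: Fixed dark wooden rack block 90 (x) x 130 (y) x 32 mm, origin at the centre of its underside; two slots 64 x 12 mm, 17 mm deep, along x at y = +35 and -35 mm.
- lathe: Green cast-iron hand-cranked wheel lathe, fixed; base 340 (x) x 250 (y) x 18 mm spanning x = -170 to 170 and y = -70 to 180 mm from the origin (on the counter). Its x axis is the direction in which the carriage slides towards the wheel. Headstock (x 50 to 150, y 40 to 150 mm) is 130 mm high, the crank wheel at y = 192 mm is 152 mm high.
- wheel_centre (a point): Centre of the coned white urethane wheel (54 mm diameter, 34 mm wide, axle along the lathe's y), 100 mm along the lathe's x and 88 mm above the counter.
- carriage (a joint): Carriage travel in m: 0 = fully retracted from the wheel, 0.09 = against its stop at the wheel. Starts between 0 and 0.03; stays where it is left (about 4 N friction).
- carriage_slot (a point): Centre of the floor of the carriage's slot, 33 mm above the counter; moves with the carriage; x = sliding direction towards the wheel and the slot's length. The slot is 62 mm long (x), 10 mm wide (y), 22 mm deep, with a 3 mm chamfer at its mouth, in an aluminium block 110 x 60 mm whose top is 55 mm above the counter.
- carriage_ball (a point): Centre of the red ball handle (26 mm diameter) of the carriage, on a 12 mm post, 78 mm behind the slot's centre (towards -x of the lathe), 118 mm above the counter; moves with the carriage.
- calliper: Steel calliper lying flat, bystander, 190 x 75 x 12 mm; origin near its middle, x along the beam.
- hanger: Polished chrome truck hanger, bystander, 200 mm along y, 40 mm high; origin under its axle.
- bin: Black plastic wheel shavings bin, bystander, 160 x 130 x 90 mm, open top, origin at the centre of its underside.

How it is judged:
By the outcome, as a careful person would: the job done as asked, in the order asked, and still so for the second after the job is handed in, with the robot touching nothing.
It also fails if it takes over 54 s, if anything falls off the work surface, if the arm or the gripper's body presses on something with over 40 N, if the wrist force passes 120 N, or if a joint passes its speed limit or range.

## Working session

There is one attempt and no reset: what is moved stays moved. The work goes in short steps, Python scripts to look and compute and a tool call to move; the robot and the scene stay as the last step left them, time stands still between calls to the robot, and variables do not carry over. Pictures are saved under pics/ and viewed, at most 10 in all, crops included, and the job is handed in when it is done.

Besides the shell and the picture viewer there is one more tool, called after "Emit:" as a command line: name --argument value ..., lists and objects as JSON in quotes. move_arm: Moves the arm, as the interface text tells. Its arguments: {"type":"object","properties":{"moves":{"type":"string"},"force":{"type":"number"}},"required":["moves"]}

```bash
mkdir -p pics; ls
python3 - <<'E'
from cell import ctrl
import cv2,numpy as np
s=ctrl.sense(); print({k:np.round(v,3).tolist() for k,v in s.items()})
for n in ("side","top"):
    im,d=ctrl.get_image(n); np.savez(f"{n}0.npz",im=im,d=d)
    cv2.imwrite(f"pics/{n}0.png",im[:,:,::-1]); p=ctrl.camera_params(n); print(n,{k:np.round(v,4).tolist() for k,v in p.items()})
print(ctrl.camera_params("wrist"))
E
```

```text
pics
{'time_s': 0.0, 'joint_pos': [-1.394, 0.384, 0.044, 1.6, -0.018, 1.161, -0.05], 'joint_vel': [0.0, -0.003, -0.002, -0.002, 0.001, -0.0, -0.002], 'effort': [0.001, -43.345, 1.025, -24.951, 0.011, 0.011, 0.0], 'position': [0.176, 0.625, 0.23], 'tool_rot': [-3.139, 0.0, 2.867], 'force': [0.352, -0.709, 0.153], 'wrist_torque': [0.035, -0.093, -0.007], 'grasp_force': 0.0, 'gripper_width': 1.002}
side {'intrinsics': [[438.7097, 0.0, 316.9797], [0.0, 438.7097, 196.1124], [0.0, 0.0, 1.0]], 'world_from_camera': [[0.9135, -0.2199, 0.3421, 0.0664], [-0.4062, -0.45, 0.7953, -0.9938], [-0.021, -0.8655, -0.5004, 0.7135], [0.0, 0.0, 0.0, 1.0]]}
top {'intrinsics': [[428.1809, 0.0, 320.5063], [0.0, 428.1809, 199.5585], [0.0, 0.0, 1.0]], 'world_from_camera': [[-0.0021, -0.9729, 0.2312, 0.2399], [-1.0, 0.0028, 0.0027, -0.0336], [-0.0033, -0.2312, -0.9729, 1.25], [0.0, 0.0, 0.0, 1.0]]}
{'intrinsics': array([[331.84337807,   0.        , 319.51747602],
       [  0.        , 331.84337807, 195.41833798],
       [  0.        ,   0.        ,   1.        ]]), 'hand_eye': array([[-1.31345531e-03, -9.52390657e-01, -3.04877536e-01,
         7.79934882e-02],
       [ 9.99998987e-01, -1.08396849e-03, -9.21985000e-04,
         3.47013269e-04],
       [ 5.47612257e-04, -3.04878438e-01,  9.52391116e-01,
        -1.42434182e-01],
       [ 0.00000000e+00,  0.00000000e+00,  0.00000000e+00,
         1.00000000e+00]])}
```

View pics/top0.png

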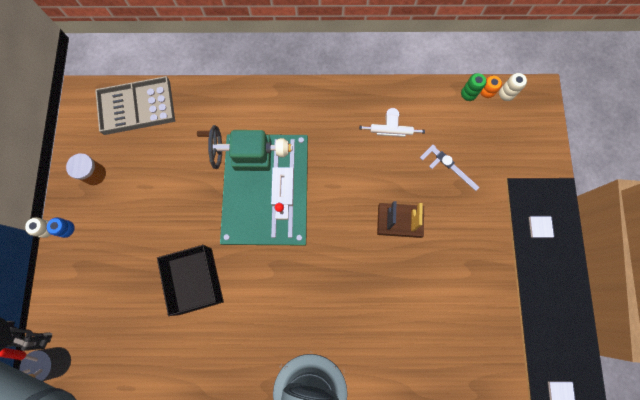

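View pics/side0.png

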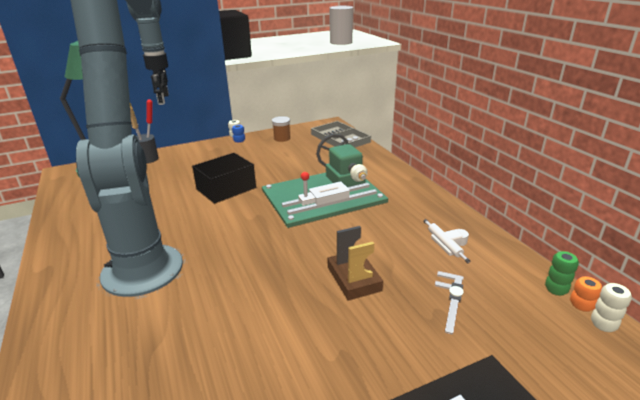

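The top view shows the lathe's wheel at (283,147), ball at (280,208), slot near (282,186), and the brass template at (418,217) beside the dark one at (391,215). The side view shows the brass template at (360,262), with its mouth seemingly to the right (+x). I'll measure with depth and enlarged crops.

```bash
cat > h.py <<'E'
from cell import ctrl
import cv2,numpy as np
def cloud(n,im,d,T=None):
    p=ctrl.camera_params(n);K=p["intrinsics"]
    v,u=np.mgrid[0:400,0:640]
    P=np.stack([(u-K[0,2])/K[0,0]*d,(v-K[1,2])/K[1,1]*d,d],-1)
    T=p["world_from_camera"] if T is None else T
    W=P@T[:3,:3].T+T[:3,3]; W[d==0]=np.nan
    return W
def ray(n,u,v,z,T=None):
    p=ctrl.camera_params(n);K=p["intrinsics"];T=p["world_from_camera"] if T is None else T
    r=T[:3,:3]@np.array([(u-K[0,2])/K[0,0],(v-K[1,2])/K[1,1],1]);t=(z-T[2,3])/r[2]
    return T[:3,3]+t*r
E
python3 - <<'E'
from h import *
t=np.load("top0.npz");s=np.load("side0.npz")
a=cv2.resize(t["im"][120:255,210:320],None,fx=4,fy=4,interpolation=cv2.INTER_CUBIC)
b=cv2.resize(t["im"][195:245,370:430],None,fx=6,fy=6,interpolation=cv2.INTER_CUBIC)
c=cv2.resize(s["im"][220:300,320:390],None,fx=5,fy=5,interpolation=cv2.INTER_CUBIC)[:,:340]
o=np.zeros((580,800,3),np.uint8);o[:540,:440]=a;o[:300,440:800]=b;o2=c[:280]
o[300:580,440:780]=cv2.resize(s["im"][222:292,320:405],(340,280),interpolation=cv2.INTER_CUBIC)
cv2.imwrite("pics/c1.png",o[:,:,::-1])
for n,f in(("top",t),("side",s)):
    im=f["im"].astype(int);W=cloud(n,f["im"],f["d"]);H=cv2.cvtColor(f["im"],cv2.COLOR_RGB2HSV)
    z=W[...,2]
    def rep(l,m):
        p=W[m]; print(n,l,m.sum(),np.round(np.nanmin(p,0),3),np.round(np.nanmean(p,0),3),np.round(np.nanmax(p,0),3))
    red=(H[...,0]<6)&(H[...,1]>200)&(H[...,2]>120)&(np.abs(z-.118)<.03); rep("ball",red)
    br=(abs(H[...,0].astype(int)-22)<6)&(H[...,1]>120)&(z>.04)&(z<.2)&(W[...,0]>.2)&(W[...,0]<.8)&(W[...,1]<0);rep("brass",br)
    p=W[br];q=p[p[:,2]>.09][:,:2];
    c,sv,vt=np.linalg.svd(q-q.mean(0),full_matrices=False);print("dir",vt[0],q.min(0),q.max(0),q.mean(0))
E
```

```text
top ball 44 [0.478 0.073 0.122] [0.486 0.081 0.129] [0.495 0.089 0.137]
top brass 189 [ 0.438 -0.304  0.04 ] [ 0.465 -0.295  0.097] [ 0.499 -0.291  0.129]
dir [-0.99790251  0.06473467] [ 0.43864235 -0.30368396] [ 0.49779244 -0.29135912] [ 0.4665405  -0.29583607]Traceback (most recent call last):
  File "<stdin>", line 14, in <module>
  File "<stdin>", line 13, in rep
    res = np.fmin.reduce(a, axis=axis, out=out, **kwargs)
ValueError: zero-size array to reduction operation fmin which has no identity
```

View pics/c1.png

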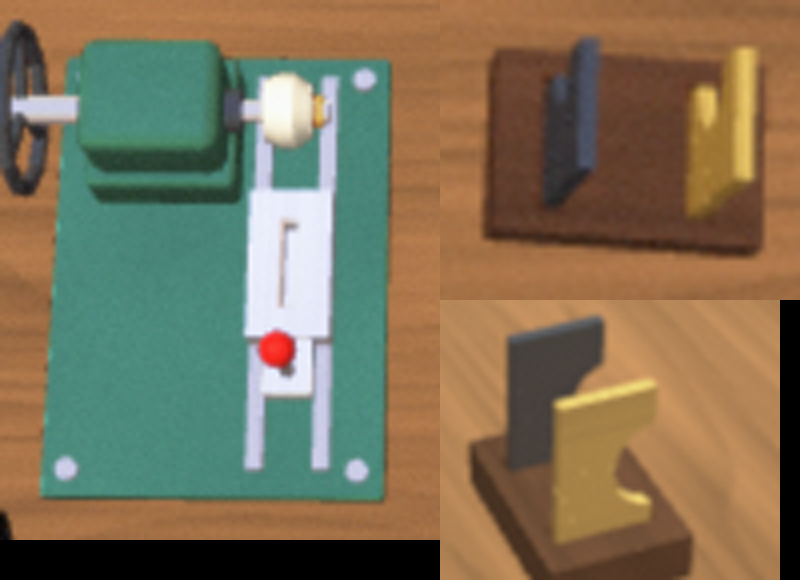

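The brass template's mouth faces +x, away from the robot, and the lathe's x is nearly world +x, so no flip is needed. Next I work out the poses from pixels I read off.

Run:
```python
from h import *
A=lambda x,y:(210+x/4-.4,120+y/4-.4)
B=lambda x,y:(370+(x-440)/6-.4,195+y/6-.4)
def pr(l,uv,z,n="top"): p=ray(n,*uv,z);print(l,np.round(p[:2],4));return p
def an(a,b):d=a-b;print("  yaw",np.degrees(np.arctan2(d[1],d[0])).round(2),"mid",(a+b)[:2]/2)
a=pr("boltFR",A(364,79),.02);b=pr("boltBR",A(357,470),.02);c=pr("boltBL",A(66,468),.02);an(a,b)
d=b-c;print(" yaw from y",np.degrees(np.arctan2(d[0],-d[1])))
a=pr("baseTR",A(390,61),.018);b=pr("baseBR",A(384,497),.018);c=pr("baseBL",A(42,497),.018);an(a,b)
a=pr("slot f",A(286,222),.055);b=pr("slot b",A(281,305),.055);an(a,b)
a=pr("blk FL",A(249,189),.055);b=pr("blk BL",A(246,338),.055);an(a,b)
e=pr("blk FR",A(334,191),.055);f=pr("blk BR",A(330,339),.055);an(e,f);print((a+b+e+f)/4)
pr("ball",A(276,349),.118)
a=pr("brass f",B(745,48),.125);b=pr("brass b",B(737,184),.125);an(a,b)
# side
t=np.load("top0.npz");W=cloud("top",t["im"],t["d"])
im=t["im"].astype(int)
m=(im.min(-1)>170)&(abs(W[...,2]-.055)<.012)&(W[...,0]>.3)&(W[...,0]<.8)&(abs(W[...,1]-.08)<.08)
p=W[m][:,:2].astype(np.float32);print("blk depth",len(p),cv2.minAreaRect(p),np.nanmedian(W[m][:,2]))
m=(W[...,2]>.105)&(W[...,2]<.14)&(abs(W[...,1]+.26)<.1)&(abs(W[...,0]-.47)<.07)
for k in(m&(im[...,0]>im[...,2]+40),m&(im[...,0]<im[...,2]+20)):
    print("tmpl",cv2.minAreaRect(W[k][:,:2].astype(np.float32)),np.nanmax(W[k][:,2]))
```

```text
boltFR [0.7214 0.0303]
boltBR [0.4208 0.0328]
boltBL [0.4227 0.2434]
  yaw -0.47 mid [0.57109958 0.03152878]
 yaw from y -0.5420214379069755
baseTR [0.7368 0.0106]
baseBR [0.4014 0.0132]
baseBL [0.402  0.2602]
  yaw -0.44 mid [0.56911033 0.01188667]
slot f [0.5973 0.0843]
slot b [0.5352 0.0867]
  yaw -2.21 mid [0.56625901 0.08546004]
blk FL [0.6226 0.1118]
blk BL [0.5109 0.1112]
  yaw 0.29 mid [0.5667373  0.11150964]
blk FR [0.6208 0.0496]
blk BR [0.51   0.0511]
  yaw -0.75 mid [0.56542483 0.0503695 ]
[0.56608106 0.08093957 0.055     ]
ball [0.4889 0.0831]
brass f [ 0.4981 -0.2996]
brass b [ 0.4362 -0.2926]
  yaw -6.46 mid [ 0.46713108 -0.29609592]
blk depth 791 ((0.5470573306083679, 0.08154697716236115), (0.05989712476730347, 0.15163320302963257), 89.1590805053711) 0.05397363786356246
tmpl ((0.4710635542869568, -0.2630167603492737), (0.07905150949954987, 0.05921123921871185), 85.30107879638672) 0.12859582719915452
tmpl ((0.47245553135871887, -0.22740505635738373), (0.007998112589120865, 0.057682104408741), 86.57179260253906) 0.1306306448479897
```

```bash
cat >> h.py <<'E'
from scipy.spatial.transform import Rotation as Ro
def go(tgt,yaw=None,rel=None):
    s=ctrl.sense();p=np.array(s["position"]);R=Ro.from_euler("xyz",s["tool_rot"])
    d=R.inv().apply(np.array(tgt)-p)/.4
    y=s["tool_rot"][2];tw=0 if yaw is None else -((np.degrees(yaw-y)+180)%360-180)/30
    print("t",s["time_s"],"pos",p.round(4),"rot",np.round(s["tool_rot"],4),"-> d",d.round(4),"twist",round(tw,4))
E
python3 -c "
from h import *
go([.40,.42,.25],np.radians(175.5))"
```

```text
t 0.1 pos [0.1761 0.6248 0.2299] rot [-3.1391e+00  1.0000e-04  2.8669e+00] -> d [-0.6776 -0.3411 -0.0492] twist -0.3746
```

Emit:
move_arm --moves "-0.13 -0.07 -0.01 -0.1 1; -0.27 -0.14 -0.02 -0.2 1; -0.4 -0.2 -0.03 -0.3 1; -0.54 -0.27 -0.04 -0.375 1; -0.68 -0.34 -0.05 -0.375 1"

```text
time_s: 0.72
position: [0.4019, 0.4195, 0.2509]
tool_rot: [-3.141, -0.0, 3.064]
force: [1.7, 0.8, -0.0]
gripper_width: 1.007
grasp_force: 0.0
```

```bash
python3 -c "
from h import *
go([.50,.12,.25],np.radians(175.5));go([.467,-.18,.25],np.radians(175.5));go([.467,-.296,.25],np.radians(175.5))"
```

```text
t 0.725 pos [0.4019 0.4195 0.2509] rot [-3.1411e+00 -4.0000e-04  3.0637e+00] -> d [-0.3028 -0.7274  0.0025] twist 0.0012
t 0.725 pos [0.4019 0.4195 0.2509] rot [-3.1411e+00 -4.0000e-04  3.0637e+00] -> d [-0.2789 -1.4815  0.0029] twist 0.0012
t 0.725 pos [0.4019 0.4195 0.2509] rot [-3.1411e+00 -4.0000e-04  3.0637e+00] -> d [-0.3015 -1.7706  0.003 ] twist 0.0012
```

Emit:
move_arm --moves "-0.06 -0.15 0 0 1; -0.12 -0.3 0 0 1; -0.18 -0.45 0 0 1; -0.24 -0.6 0 0 1; -0.3 -0.73 0 0 1"

```text
time_s: 1.35
position: [0.4964, 0.1217, 0.251]
tool_rot: [3.141, -0.0, 3.063]
force: [0.4, 0.6, 0.3]
gripper_width: 0.997
grasp_force: 0.0
```

Emit:
move_arm --moves "0 -0.15 0 0 1; 0 -0.3 0 0 1; 0 -0.45 0 0 1; 0 -0.6 0 0 0.5; 0 -0.74 0 0 0"

```text
time_s: 1.98
position: [0.4725, -0.1732, 0.2511]
tool_rot: [3.141, -0.0, 3.063]
force: [0.2, -0.1, -0.1]
gripper_width: 0.605
grasp_force: 0.0
```

Emit:
move_arm --moves "0 -0.1 0 0 0; 0 -0.2 0 0 0; 0 -0.3 0 0 0; 0 -0.3 0 0 0; 0 -0.3 0 0 0"

```text
time_s: 2.6
position: [0.4639, -0.29, 0.2507]
tool_rot: [3.14, -0.001, 3.063]
force: [-0.1, 0.7, 0.1]
gripper_width: 0.504
grasp_force: 0.0
```

```bash
cat >> h.py <<'E'
def wrist(name):
    s=ctrl.sense();im,d=ctrl.get_image("wrist")
    T=np.eye(4);T[:3,:3]=Ro.from_euler("xyz",s["tool_rot"]).as_matrix();T[:3,3]=s["position"]
    T=T@ctrl.camera_params("wrist")["hand_eye"]
    np.savez(name+".npz",im=im,d=d,T=T);cv2.imwrite(f"pics/{name}.png",im[:,:,::-1]);return im,d,T
E
python3 -c "
from h import *
wrist('w1');go([.467,-.296,.25],np.radians(175.5))"
```

```text
t 2.65 pos [ 0.4642 -0.2893  0.2507] rot [ 3.1402e+00 -9.0000e-04  3.0650e+00] -> d [-0.0082 -0.0162  0.0017] twist 0.0038
```

View pics/w1.png

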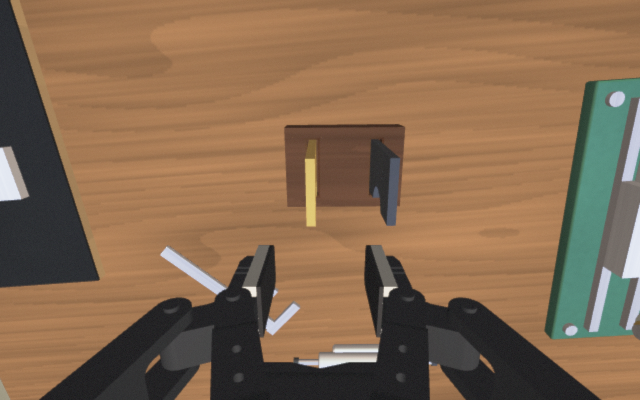

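The brass template's top edge runs from (312,141) to (311,225), left of the finger midline (~320), and the dark one is on the right, (375,141)-(391,222). I'll refine the pose numerically.

Run:
```python
from h import *
f=np.load("w1.npz");im=f["im"];T=f["T"];W=cloud("wrist",im,f["d"],T)
H=cv2.cvtColor(im,cv2.COLOR_RGB2HSV).astype(int)
m=(H[...,1]>110)&(abs(H[...,0]-23)<6)&(W[...,2]>.118)&(W[...,2]<.135)
m[:, :295]=0;m[:,330:]=0;m[235:]=0
v,u=np.nonzero(m);print(m.sum(),u.min(),u.max(),v.min(),v.max(),"z",np.nanmedian(W[m][:,2]))
P=np.array([ray("wrist",a,b,.125,T)[:2] for a,b in zip(u,v)],np.float32);print(cv2.minAreaRect(P))
print(cv2.minAreaRect(W[m][:,:2].astype(np.float32)))
a=ray("wrist",312.5,141,.125,T);b=ray("wrist",311.5,225,.125,T);print(a,b,np.degrees(np.arctan2((b-a)[1],(b-a)[0])))
```

```text
669 305 315 157 226 z 0.12465561854997259
((0.46848753094673157, -0.29809486865997314), (0.008091343566775322, 0.06108682602643967), 85.92133331298828)
((0.4693326950073242, -0.2982327938079834), (0.008014431223273277, 0.060647834092378616), 85.94493865966797)
[ 0.42523499 -0.29234194  0.125     ] [ 0.49804416 -0.2994839   0.125     ] -5.602302120131475
```

```bash
python3 -c "
from h import *
go([.4648,-.2978,.093],np.radians(175.93))"
```

```text
t 2.65 pos [ 0.4642 -0.2893  0.2507] rot [ 3.1402e+00 -9.0000e-04  3.0650e+00] -> d [-0.0034 -0.0217  0.3942] twist -0.0105
```

Emit:
move_arm --moves "0 -0.02 0.05 -0.01 0; 0 -0.02 0.12 -0.01 0; 0 -0.02 0.18 -0.01 0; 0 -0.02 0.2 -0.01 0; 0 -0.02 0.2 -0.01 0"

```text
time_s: 3.28
position: [0.4636, -0.2977, 0.171]
tool_rot: [3.141, -0.001, 3.07]
force: [0.2, 0.2, 1.5]
gripper_width: 0.504
grasp_force: 0.0
```

```bash
python3 -c "
from h import *
go([.4648,-.2978,.093],np.radians(175.93))"
```

```text
t 3.275 pos [ 0.4636 -0.2977  0.171 ] rot [ 3.1409e+00 -8.0000e-04  3.0702e+00] -> d [-3.20e-03 -1.00e-04  1.95e-01] twist -0.0007
```

Emit:
move_arm --moves "-0.003 0 0.05 0 0; -0.003 0 0.12 0 0; -0.003 0 0.17 0 0; -0.003 0 0.195 0 0; -0.003 0 0.195 0 0"

```text
time_s: 3.9
position: [0.4641, -0.2989, 0.0925]
tool_rot: [3.141, -0.001, 3.068]
force: [-0.5, -0.1, 0.6]
gripper_width: 0.499
grasp_force: 0.0
```

Emit:
move_arm --moves "0 0 0 0 -0.5; 0 0 0 0 -0.8; 0 0 0 0 -1; 0 0 0 0 -1; 0 0 0 0 -1" --force 60

```text
time_s: 4.53
position: [0.4654, -0.2992, 0.0942]
tool_rot: [3.142, 0.002, 3.068]
force: [-1.2, 0.8, 5.3]
gripper_width: 0.081
grasp_force: 59.6
```

Emit:
move_arm --moves "0 0 -0.02 0 -1; 0 0 -0.06 0 -1; 0 0 -0.12 0 -1; 0 0 -0.22 0 -1; 0 0 -0.32 0 -1"

```text
time_s: 5.15
position: [0.4633, -0.2989, 0.2223]
tool_rot: [3.141, -0.002, 3.068]
force: [-0.0, -0.1, -3.0]
gripper_width: 0.08
grasp_force: 58.6
```

```bash
python3 -c "
from h import *
s=ctrl.sense();print(s['gripper_width'],s['grasp_force'],s['force'])
wrist('w2');go([.5665,.082,.23],np.radians(179.5))"
```

```text
0.08029945701031894 58.57178270816803 [-0.02880719 -0.08173145 -2.96231679]
t 5.2 pos [ 0.4666 -0.3015  0.2284] rot [-3.139   0.0082  3.067 ] -> d [-0.1777  0.9746 -0.0051] twist -0.1257
```

View pics/w2.png

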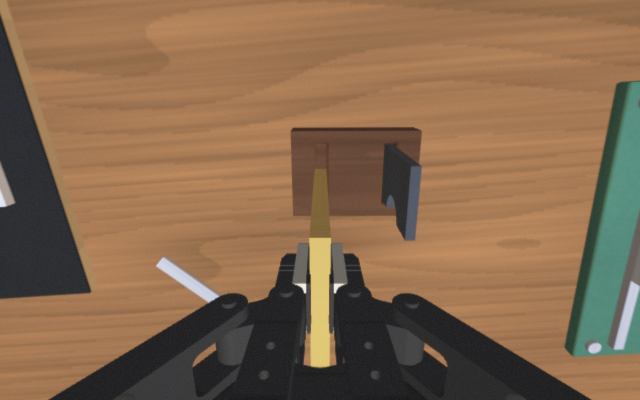

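The template is held straight in the grip (image x≈320) and its slot is empty. I'll carry it beside the carriage and look at the slot up close.

Emit:
move_arm --moves "-0.03 0.13 -0.03 -0.03 -1; -0.06 0.27 -0.06 -0.06 -1; -0.09 0.41 -0.08 -0.09 -1; -0.12 0.55 -0.08 -0.12 -1; -0.15 0.69 -0.08 -0.125 -1"

```text
time_s: 5.82
position: [0.5442, -0.027, 0.2535]
tool_rot: [-3.141, 0.0, 3.133]
force: [0.6, -0.7, -2.2]
gripper_width: 0.083
grasp_force: 59.4
```

Emit:
move_arm --moves "0 0.06 0 0 -1; 0 0.11 0 0 -1; 0 0.13 0 0 -1; 0 0.13 0 0 -1; 0 0.13 0 0 -1"

```text
time_s: 6.45
position: [0.5448, 0.0221, 0.2532]
tool_rot: [-3.141, -0.0, 3.132]
force: [0.4, 0.2, -3.7]
gripper_width: 0.085
grasp_force: 59.5
```

```bash
python3 -c "
from h import *
im,d,T=wrist('w3');go([.5625,.082,.23],np.radians(179.5))
for q in ([.5665,.082,.055],[.4886,.082,.118]):
  c=np.linalg.inv(T)@np.append(q,1);K=ctrl.camera_params('wrist')['intrinsics'];print((K@c[:3]/c[2])[:2])
"
```

```text
t 6.5 pos [0.5449 0.0221 0.2533] rot [-3.1409 -0.      3.1313] -> d [-0.0426  0.1503  0.0581] twist -0.003
[375.94921934 186.45900684]
[392.23941997 116.30620433]
```

View pics/w3.png

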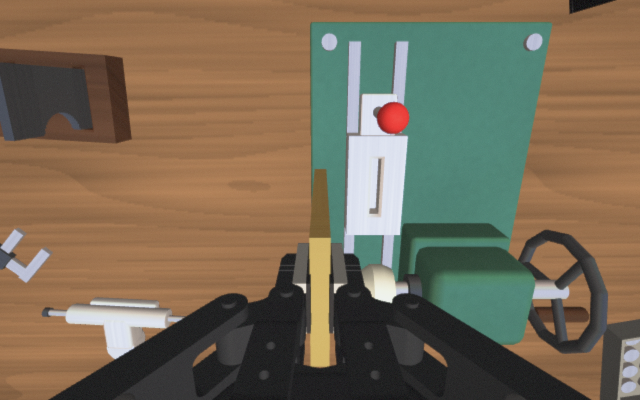

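The slot shows at about (380,156)-(376,216), on a block at (348-407, 135-235), with the ball at (393,118). An enlarged crop and numeric edges come next.

Run:
```python
from h import *
f=np.load("w3.npz");im=f["im"];T=f["T"];W=cloud("wrist",im,f["d"],T)
cv2.imwrite("pics/c2.png",cv2.resize(im[125:245,340:420,::-1],None,fx=5,fy=5,interpolation=cv2.INTER_CUBIC)[:600])
g=im.min(-1).astype(int)
m=(g>160)&(abs(W[...,2]-.055)<.006);m[:,:343]=0;m[:,415:]=0
n,l,st,c=cv2.connectedComponentsWithStats(m.astype(np.uint8));k=1+np.argmax(st[1:,4])
h=cv2.morphologyEx((l==k).astype(np.uint8),cv2.MORPH_CLOSE,np.ones((25,25)))
v,u=np.nonzero(h);P=np.array([ray("wrist",a,b,.055,T)[:2] for a,b in zip(u,v)],np.float32)
print("block",cv2.minAreaRect(P),np.nanmedian(W[l==k][:,2]))
s=(h>0)&(W[...,2]<.0515);v,u=np.nonzero(s);print("slot deep px",len(u),np.nanmin(W[s],0),np.nanmax(W[s],0))
H=cv2.cvtColor(im,cv2.COLOR_RGB2HSV);r=(H[...,1]>200)&((H[...,0]<8)|(H[...,0]>172))&(W[...,2]>.09);v,u=np.nonzero(r)
print("ball",ray("wrist",u.mean(),v.mean(),.118,T),len(u))
```

```text
Traceback (most recent call last):
  File "h.py", line 11, in ray
    p=ctrl.camera_params(n);K=p["intrinsics"];T=p["world_from_camera"] if T is None else T
ValueError: time passes only in moves, steps and waits
```

View pics/c2.png

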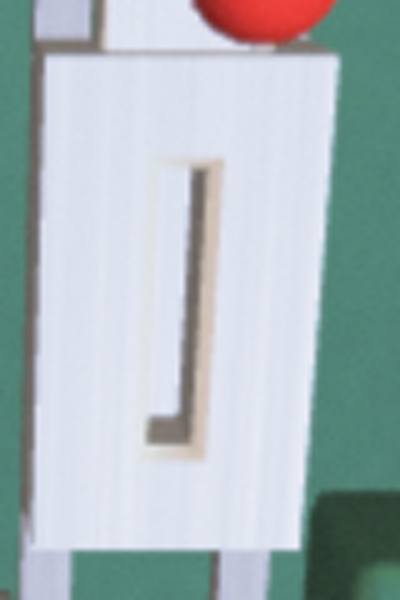

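```bash
sed -i 's/^from cell import ctrl/import functools\nfrom cell import ctrl/; s/^def cloud/cp=functools.cache(lambda n:ctrl.camera_params(n))\ndef cloud/; s/p=ctrl.camera_params(n)/p=cp(n)/' h.py
python3 - <<'E'
from h import *
f=np.load("w3.npz");im=f["im"];T=f["T"]
q=lambda x,y:ray("wrist",340+x/5-.4,125+y/5-.4,.055,T)[:2]
for l,c in(("block",[(44,55),(340,57),(299,549),(30,549)]),("slot",[(152,160),(224,160),(206,460),(140,458)])):
    a,b,c_,d=[q(*k) for k in c]
    print(l,"ctr",(a+b+c_+d)/4,"len",np.linalg.norm(a-d),np.linalg.norm(b-c_),"wid",np.linalg.norm(a-b),np.linalg.norm(c_-d))
    e=(c_+d-a-b);print("  yaw",np.degrees(np.arctan2(e[1],e[0])))
H=cv2.cvtColor(im,cv2.COLOR_RGB2HSV);r=(H[...,1]>200)&((H[...,0]<8)|(H[...,0]>172));r[:90]=0;r[150:]=0;r[:,:370]=0;r[:,420:]=0;v,u=np.nonzero(r)
print("ball",ray("wrist",u.mean(),v.mean(),.118,T),len(u))
# held template: top face z
W=cloud("wrist",im,f["d"],T);t=np.linalg.inv
m=(H[...,1]>110)&(abs(H[...,0].astype(int)-23)<6);m[:,:300]=0;m[:,340:]=0;m[:237]=0;m[360:]=0
v,u=np.nonzero(m);print("tmpl top z",np.nanmedian(W[m],0),"front/back")
for vv in(242,260,300,340):
    uu=u[v==vv];print(vv,uu.min(),uu.max(),np.round(W[vv,int(uu.mean())],4))
E
```

```text
block ctr [0.56756046 0.08115755] len 0.10983817550889059 0.10941619945536771 wid 0.06034869802598217 0.06023743320537188
  yaw -0.797931553309642
slot ctr [0.56749389 0.08172856] len 0.06633923930730858 0.06680682060956351 wid 0.014957395352831427 0.014548781384199946
  yaw -0.4571131834613035
ball [0.48325315 0.07394395 0.118     ] 3
tmpl top z [0.54399939 0.02213876 0.28361067] front/back
242 309 329 [0.5209 0.0222 0.2835]
260 310 330 [0.5284 0.0225 0.2835]
300 311 328 [0.5462 0.0219 0.2834]
340 310 329 [0.5653 0.0217 0.2836]
```

Emit:
move_arm --moves "-0.015 0.05 0 0 -1; -0.03 0.1 0.02 0 -1; -0.045 0.149 0.08 0 -1; -0.045 0.149 0.16 0 -1; -0.045 0.149 0.22 0 -1"

```text
time_s: 7.12
position: [0.5628, 0.0865, 0.1629]
tool_rot: [3.142, -0.002, 3.138]
force: [0.0, 0.4, -3.2]
gripper_width: 0.087
grasp_force: 59.4
```

Emit:
move_arm --moves "0 0 0 0 -1; 0 0 0 0 -1; 0 0 0 0 -1; 0 0 0 0 -1; 0 0 0 0 -1"

```text
time_s: 7.75
position: [0.5638, 0.0834, 0.1659]
tool_rot: [3.141, 0.001, 3.134]
force: [0.0, 0.3, -3.2]
gripper_width: 0.081
grasp_force: 59.3
```

```bash
python3 -c "
from h import *
im,d,T=wrist('w4')
go([.5635,.0815,.1128],np.radians(179.5));print(ctrl.sense()['force'],ctrl.sense()['wrist_torque'])
cv2.imwrite('pics/w4c.png',cv2.resize(im[60:240,250:420,::-1],None,fx=3.3,fy=3.3,interpolation=cv2.INTER_CUBIC))
"
```

```text
t 7.8 pos [0.5637 0.0833 0.1657] rot [3.1412e+00 8.0000e-04 3.1337e+00] -> d [ 0.0005 -0.0047  0.1323] twist 0.0015
[ 0.04911243 -0.33048442 -3.70518553] [-0.0342239   0.01407207 -0.01679062]
```

View pics/w4c.png

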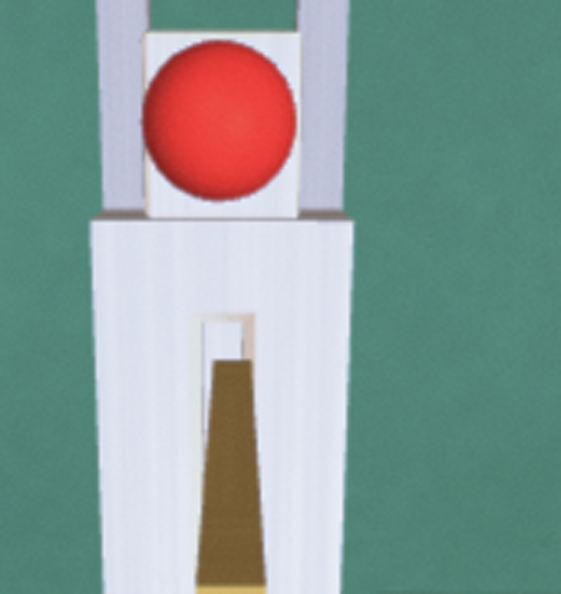

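The template's lower rear edge is at (320,169) full-frame and the slot's outer rear chamfer at (317,155): about 2 mm sideways error, matching the numbers. Check x by ray, then lower.

```bash
python3 -c "
from h import *
T=np.load('w4.npz')['T']
g=lambda x,y,z:ray('wrist',250+x/3.3-.35,60+y/3.3-.35,z,T)
print('tmpl rear',g(232,360,.0859),'slot rear outer',g(222.5,313,.055),'block rear',g(222,220,.055),'ball',g(219,120,.118))
"
```

```text
tmpl rear [0.53791135 0.0840529  0.0859    ] slot rear outer [0.53390299 0.08192298 0.055     ] block rear [0.51251397 0.08205374 0.055     ] ball [0.48945862 0.08225824 0.118     ]
```

Emit:
move_arm --moves "0 -0.005 0.01 0 -1; 0 -0.005 0.03 0 -1; 0 -0.005 0.05 0 -1; 0 -0.005 0.062 0 -1; 0 -0.005 0.062 0 -1"

```text
time_s: 8.43
position: [0.5628, 0.0813, 0.1396]
tool_rot: [-3.141, -0.002, 3.134]
force: [0.0, -0.2, -3.1]
gripper_width: 0.082
grasp_force: 59.5
```

Emit:
move_arm --moves "0 0 0.01 0 -1; 0 0 0.02 0 -1; 0 0 0.03 0 -1; 0 0 0.035 0 -1; 0 0 0.035 0 -1"

```text
time_s: 9.05
position: [0.5633, 0.0813, 0.1262]
tool_rot: [-3.141, -0.0, 3.134]
force: [0.3, 0.8, -3.6]
gripper_width: 0.082
grasp_force: 59.5
```

```bash
python3 -c "
from h import *
go([.5635,.0813,.1128],np.radians(179.5));print(ctrl.sense()['force'],ctrl.sense()['wrist_torque'])
"
```

```text
t 9.05 pos [0.5633 0.0813 0.1262] rot [-3.1414e+00 -3.0000e-04  3.1339e+00] -> d [-0.0005 -0.      0.0336] twist 0.002
[ 0.27590447  0.75570481 -3.60390373] [-0.00493232  0.00028579 -0.00646438]
```

Emit:
move_arm --moves "0 0 0.005 0 -1; 0 0 0.01 0 -1; 0 0 0.016 0 -1; 0 0 0.022 0 -1; 0 0 0.027 0 -1"

```text
time_s: 9.68
position: [0.5633, 0.0813, 0.1154]
tool_rot: [-3.142, -0.0, 3.134]
force: [0.2, 0.4, -2.6]
gripper_width: 0.086
grasp_force: 59.5
```

Emit:
move_arm --moves "0 0 0.002 0 -1; 0 0 0.004 0 -1; 0 0 0.006 0 -1; 0 0 0.007 0 -1; 0 0 0.007 0 -1"

```text
time_s: 10.3
position: [0.5634, 0.0814, 0.1128]
tool_rot: [-3.142, -0.0, 3.134]
force: [0.4, 0.0, -3.0]
gripper_width: 0.084
grasp_force: 59.5
```

Not seated yet (the force still reads −3 N); I'll ease down further.

Emit:
move_arm --moves "0 0 0.001 0 -1; 0 0 0.002 0 -1; 0 0 0.003 0 -1; 0 0 0.004 0 -1; 0 0 0.004 0 -1"

```text
time_s: 10.92
position: [0.5636, 0.0814, 0.1123]
tool_rot: [3.141, -0.0, 3.134]
force: [-3.3, 0.1, 5.2]
gripper_width: 0.084
grasp_force: 60.9
```

Emit:
move_arm --moves "0 0 0.004 0 -0.6; 0 0 0.004 0 -0.4; 0 0 0.004 0 -0.2; 0 0 0.004 0 -0.2; 0 0 0.004 0 -0.2"

```text
time_s: 11.55
position: [0.5634, 0.0813, 0.1096]
tool_rot: [-3.141, 0.0, 3.134]
force: [0.8, 0.5, 0.2]
gripper_width: 0.401
grasp_force: 0.0
```

Emit:
move_arm --moves "0 0 -0.03 0 -0.2; 0 0 -0.09 0 -0.2; 0 0 -0.18 0 -0.2; 0 0 -0.25 0 -0.2; 0 0 -0.25 0 -0.2"

```text
time_s: 12.18
position: [0.5659, 0.0815, 0.2134]
tool_rot: [3.139, 0.007, 3.134]
force: [-0.4, 0.2, 0.8]
gripper_width: 0.402
grasp_force: 0.0
```

Run:
```python
from h import *
im,d,T=wrist('w5');W=cloud('wrist',im,d,T)
H=cv2.cvtColor(im,cv2.COLOR_RGB2HSV);m=(H[...,1]>110)&(abs(H[...,0].astype(int)-23)<6)&(W[...,2]>.12)&(W[...,2]<.17)&(abs(W[...,1]-.082)<.03)
print(m.sum(),np.nanmedian(W[m],0),cv2.minAreaRect(W[m][:,:2].astype(np.float32)))
m=(im.min(-1)>150)&(abs(W[...,2]-.055)<.008)&(abs(W[...,1]-.082)<.04);print("blk z",np.nanmedian(W[m],0),np.nanmin(W[m],0))
go([.40,.0815,.20],np.radians(179.5))
cv2.imwrite('pics/w5c.png',cv2.resize(im[60:340,210:430,::-1],None,fx=2.1,fy=2.1))
```

```text
910 [0.56261683 0.08192244 0.14261304] ((0.5672376155853271, 0.08200889825820923), (0.0069293007254600525, 0.060239050537347794), 89.44468688964844)
blk z [0.55237699 0.08024741 0.05451293] [0.47153047 0.050765   0.04705783]
t 12.225 pos [0.5645 0.0815 0.2114] rot [3.1402 0.0033 3.1338] -> d [ 0.4112 -0.0032  0.0271] twist 0.0017
```

View pics/w5c.png

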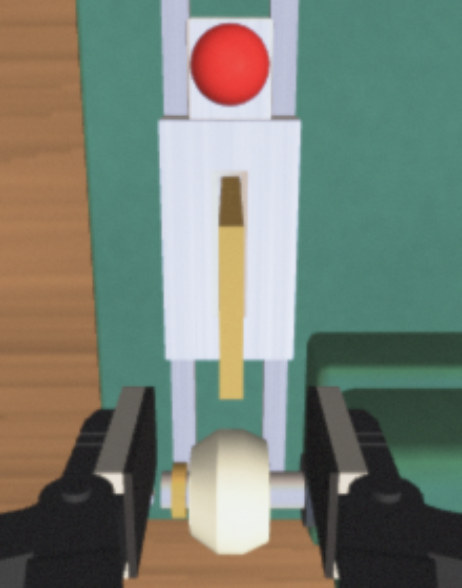

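The template stands upright in the slot: its top is at z≈0.143, its mouth faces the wheel at (230,490 in the crop), and the fingers are clear. Next: go behind the ball with the fingers shut.

Emit:
move_arm --moves "0.07 0 0 0 -1; 0.15 0 0 0 -1; 0.23 0 0 0 -1; 0.3 0 0 0 -1; 0.335 0 0 0 -1" --force 20

```text
time_s: 12.85
position: [0.4271, 0.0822, 0.2084]
tool_rot: [-3.141, -0.003, 3.135]
force: [0.8, -0.5, -0.2]
gripper_width: 0.002
grasp_force: 0.0
```

Emit:
move_arm --moves "0 0 0.06 0 -1; 0 0 0.14 0 -1; 0 0 0.22 0 -1; 0 0 0.26 0 -1; 0 0 0.26 0 -1"

```text
time_s: 13.48
position: [0.4282, 0.0817, 0.1041]
tool_rot: [-3.139, -0.004, 3.134]
force: [0.5, -0.4, 0.7]
gripper_width: -0.002
grasp_force: 0.0
```

```bash
python3 -c "
from h import *
go([.4655,.082,.106],np.radians(179.5));print(ctrl.sense()['gripper_width'],ctrl.sense()['force'])"
```

```text
t 13.475 pos [0.4282 0.0817 0.1041] rot [-3.1391 -0.0035  3.1335] -> d [-0.0933  0.0016 -0.0051] twist 0.0013
-0.001731678739850297 [ 0.53183035 -0.43769048  0.70369035]
```

Emit:
move_arm --moves "-0.03 0 0 0 -1; -0.06 0 0 0 -1; -0.075 0 0 0 -1; -0.085 0 0 0 -1; -0.095 0 0 0 -1"

```text
time_s: 14.1
position: [0.4661, 0.082, 0.1054]
tool_rot: [-3.141, -0.004, 3.134]
force: [-4.7, 0.5, 3.0]
gripper_width: -0.001
grasp_force: 2.2
```

Emit:
move_arm --moves "-0.01 0 0 0 -1; -0.02 0 0 0 -1; -0.032 0 0 0 -1; -0.044 0 0 0 -1; -0.056 0 0 0 -1"

```text
time_s: 14.72
position: [0.4895, 0.0818, 0.1052]
tool_rot: [-3.141, -0.001, 3.134]
force: [-4.1, 0.1, -0.5]
gripper_width: 0.001
grasp_force: 2.2
```

Emit:
move_arm --moves "-0.012 0 0 0 -1; -0.024 0 0 0 -1; -0.036 0 0 0 -1; -0.048 0 0 0 -1; -0.06 0 0 0 -1"

```text
time_s: 15.35
position: [0.5137, 0.0816, 0.1053]
tool_rot: [-3.141, -0.001, 3.134]
force: [-3.8, -0.7, -2.1]
gripper_width: -0.0
grasp_force: 2.2
```

Emit:
move_arm --moves "-0.01 0 0 0 -1; -0.019 0 0 0 -1; -0.028 0 0 0 -1; -0.036 0 0 0 -1; -0.04 0 0 0 -1"

```text
time_s: 15.98
position: [0.5303, 0.0815, 0.1058]
tool_rot: [-3.142, 0.001, 3.134]
force: [-4.5, -0.3, -2.1]
gripper_width: 0.001
grasp_force: 2.0
```

Emit:
move_arm --moves "-0.003 0 0 0 -1; -0.006 0 0 0 -1; -0.009 0 0 0 -1; -0.012 0 0 0 -1; -0.012 0 0 0 -1"

```text
time_s: 16.6
position: [0.5345, 0.0815, 0.1057]
tool_rot: [-3.142, -0.001, 3.134]
force: [-4.9, -0.6, -1.0]
gripper_width: 0.001
grasp_force: 2.4
```

Force is still only friction; push on in small steps until the stop shows.

Emit:
move_arm --moves "-0.003 0 0 0 -1; -0.006 0 0 0 -1; -0.009 0 0 0 -1; -0.012 0 0 0 -1; -0.012 0 0 0 -1"

```text
time_s: 17.23
position: [0.5346, 0.0815, 0.1055]
tool_rot: [3.141, -0.011, 3.134]
force: [-14.3, -1.2, 9.2]
gripper_width: -0.001
grasp_force: 7.3
```

That is the stop: the position no longer advances and the force is 14 N. Back off and verify.

Emit:
move_arm --moves "0.02 0 0 0 -1; 0.06 0 0 0 -1; 0.12 0 -0.05 0 -1; 0.17 0 -0.2 0 -1; 0.17 0 -0.3 0 -1"

```text
time_s: 17.85
position: [0.4719, 0.0826, 0.2284]
tool_rot: [3.139, 0.005, 3.134]
force: [1.7, 1.8, -0.3]
gripper_width: 0.004
grasp_force: 0.0
```

Run:
```python
from h import *
im,d,T=wrist('w6');W=cloud('wrist',im,d,T)
H=cv2.cvtColor(im,cv2.COLOR_RGB2HSV).astype(int)
m=(H[...,1]>110)&(abs(H[...,0]-23)<6)&(W[...,2]>.13)&(W[...,2]<.17)&(abs(W[...,1]-.082)<.03)
print(m.sum(),np.nanmedian(W[m],0),cv2.minAreaRect(W[m][:,:2].astype(np.float32)))
s,ds=ctrl.get_image("side");t,_=ctrl.get_image("top")
o=np.zeros((600,800,3),np.uint8)
o[:400,:400]=cv2.resize(s[120:220,270:370],(400,400),interpolation=cv2.INTER_CUBIC)
o[:400,400:]=cv2.resize(t[110:210,230:330],(400,400),interpolation=cv2.INTER_CUBIC)
o[400:,:320]=cv2.resize(im,(320,200));o[400:,320:640]=cv2.resize(s,(320,200))
cv2.imwrite("pics/fin.png",o[:,:,::-1]);print(ctrl.sense()["time_s"],ctrl.sense()["position"])
```

```text
220 [0.60924817 0.08114985 0.14186091] ((0.6150094270706177, 0.08115571737289429), (0.006928828079253435, 0.02089591696858406), 89.63312530517578)
18.0 [0.47471561 0.08314605 0.22947892]
```

View pics/fin.png

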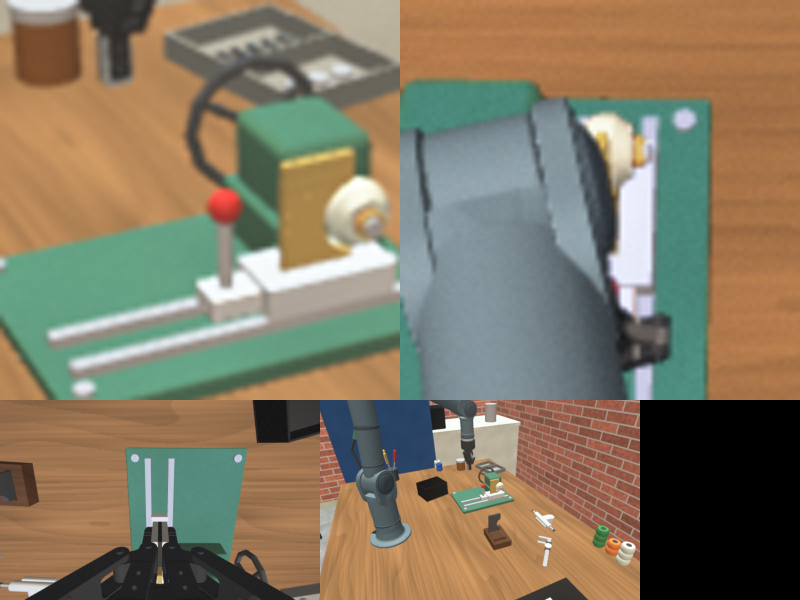

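The side crop shows the template upright in the block with its mouth around the white wheel (355,215), the ball at (225,207), and the gripper clear.

```bash
python3 -c "
from cell import ctrl
print(ctrl.job_done())"
```

```text
the job is handed in; nothing more can be done
None
```

The brass template stands fully home in the carriage slot, released, and the carriage is pushed to its stop with the template's mouth around the wheel; job handed in at about 18 s of the 54 s allowed, verdict not shown.

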